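# Put the stamp back in the rotary caddy, turn it to the front and hold the caddy

## Robot

A 6-joint arm with a two-finger parallel gripper is mounted at the origin on a cart in front of the work surface, level with it; the furniture and walls round the work are solid. World frame = base frame: x ahead of the robot, y to its left, z up, the work surface at z = 0. Lengths are in m, angles in rad, forces in N, time in s.
With the tool pointing down it reaches from about 0.3 to 0.875 m from the base axis. Payload 6.4 kg.
Tool frame: the origin (TCP) lies between the finger pads, 19 mm behind the fingertips; this is the grasp point; z points along the fingers, y is the line along which they close (so a half turn about z gives the same grasp; the last joint's range is limited). The gripper opens to 85 mm and grips with 20 to 120 N. Pads are 22 mm wide; open, the fingers measure 114 mm over their backs; the gripper's body (76 mm by 85 mm) begins 54 mm behind the grasp point. The pads swing forward as they close: fully open they stand 13 mm farther back than shut.
Start: joints at [1.112, 0.181, 1.607, -0, 1.354, -0.206], TCP at [0.144, 0.557, 0.25] pointing down, gripper open.
Joint ranges: [-2.99, 2.99], [-0.89, 2.07], [0.3, 2.58], [-1.14, 4.28], [0, 2.63], [-3.12, 3.12]. Speed limits (rad/s): [2.57, 2.57, 3.01, 3.14, 3.14, 3.14].

## Interface

Orientations are given as a unit quaternion [w, x, y, z].
In Python, from bench import ctrl gives the robot as it stands.
- The arm moves only by the tool servo_tool, never from a script. Its argument "motion" is a list that holds one entry, the list of rows, each a list of 5 numbers: the shift along the tool's x, y, z in cm, then the turn about the tool's z in degrees, then the closure, from -1 (fully open) to 1 (shut). In form: [[[dx, dy, dz, twist, claw], ...]]. A call has 1 to 5 rows; each row is the pose to reach, as a shift and turn from the pose commanded when the call began, along the tool's axes at that moment; what a row does not reach only later rows make up. A row lasts 1/10 s, in which the tool goes at most 50 mm and 8.59 degrees, less where a joint would pass 70% of its speed; a pose out of reach is approached as far as the arm can. A call with a gripper value outside its range is refused whole. The fingers move at their own pace and stop on an object; the grip force is fixed at half the most. Time passes only in rows, so rows that repeat a pose let the fingers close. It gives the time, the measured TCP pose, the force, the opening and the grip force at its end, in the units of the state.
- ctrl.get_obs(): the state, without advancing time (a new reading comes with each control period).
- ctrl.camera(name): name is "scene" or "top"; returns a dict with "pixels" (384x512x3 uint8, red, green, blue), "depth" (384x512 float32, m along the optical axis (not along the pixel's ray), 0 where there is no reading), "fx", "fy", "cx", "cy" (pixels), "k1" (the pictures are not rectified: a ray, as slopes to the right and down, at radius r is drawn at 1 + k1 r^2 times it, then the intrinsics apply), "R" (3x3) and "t" (3): a world point X has camera coordinates R X + t. Camera axes: x right, y down, z forward; pixel columns grow to the right and rows downward; lengths in m; the calibration is good to about 2 mm. A picture is of the moment at which its call begins.
- ctrl.hand_in(): hands the job in; it is judged then, once.
The state is a dict: "time_s": time; "q": joint angles; "dq": joint speeds; "joint_efforts": joint torques, N m; "eef_pos": TCP position; "eef_rot": TCP orientation; "wrist_force": force on the tool from outside, world axes, zero at the start; "torque": the same for the moment, N m; "opening": opening from 0.0 (shut) to 1.0 (fully open); "grasp_force": force on a finger pad.
Only numpy, scipy, OpenCV 4.12 (cv2) and the standard library are available. Lean on these libraries where they do the work, as an engineer would, in place of code of your own. Each camera call takes 0.05 s, during which the arm holds its last target. There are 200 camera calls.

## Task

First stand the self-inking stamp that was left on the right of the desk back in the empty rectangular pocket of the rotary caddy, upright, square and right down on the pocket floor, and let go of it. Then take the caddy's carrying handle and turn the turntable until that stamp is squarely at the front, midway along the pen groove of the base, and finish while still gripping the handle so that the turntable cannot move: I am about to set the stamp's date and need it held still. Do not knock the stamp over, and leave the tape roll, stapler, ink pad and mug where they are.

Things in the scene. Friction and masses are not known exactly. Their poses are not given: they have to be found in the camera images.
- stamp: Stamp to put away, standing on the desk at the right: 35 (its x) x 49 (y) x 75 mm high, rigid, about 75 g. Its light foot frame, 32 x 46 mm, enters the pocket; grip the black housing above (36 to 75 mm up), best across its x. Origin: centre of the underside, z up. It fits either way round (half turn).
- caddy_base: Fixed black base of the rotary caddy, 250 x 214 x 10 mm. Origin: on the desk, on the turntable's axis. -x is the front: there, 109 to 141 mm out, runs the pen groove (22 mm high, a pen in it). The grey turntable on it is 206 mm across, top at 23 mm; its fixed contents: a taller stamp (top 113 mm above the desk), glue stick (119 mm), memory stick, bin with eraser and clip.
- pocket (a point): Centre of the floor of the turntable's only empty stamp pocket, 25 mm above the desk, 75 mm from the axis; turns with the turntable. Pocket 35 mm (x, along the radius, -x outward) x 49 mm (y), 12 mm deep, 1.5 mm clearance each side of the stamp's foot, 2 mm chamfer, rim 37 mm above the desk; block 47 x 61 mm outside.
- caddy_handle: Aluminium carrying handle, an arch over the turntable that turns with it. Origin: middle of its level grip bar, on the axis, 135 mm above the desk. Bar 70 mm long (its y), 14 mm thick (x), 22 mm tall (124 to 146 mm above the desk), on two legs 29 mm either side of the middle. Grip its middle across x, from above.
- turntable (a joint): Turntable angle in rad, anticlockwise from above positive, range -7 to 7. At 0 or 2 pi the empty pocket is exactly at the front, midway along the pen groove; starts between 1.0 and 5.28. No click stops; runs very freely (friction 0.01 N m), a touch can turn it.
- tape_roll: Bystander: roll of brown tape lying flat, 92 x 90 x 48 mm, on the left. Origin: centre of the underside.
- stapler: Bystander: blue stapler, 137 (its x) x 34 x 46 mm high, near the front edge of the desk on the right. Origin: centre of the underside.
- ink_pad: Bystander: closed dark stamp pad, 72 x 112 x 16 mm, on the left. Origin: centre of the underside.
- mug: Bystander: orange mug, 81 mm across, 113 mm with the handle, 101 mm high, at the far right. Origin: centre of the underside.
Mind the look-alikes: they are no part of the job. Leave any green or red look-alike of the stamp alone.

How it is judged:
On the way, in this order (a step that is already met when the one before it is completed fails the run):
1. the stamp stands seated in its pocket, let go, before the turntable has been turned to the front (horizontal distance between stamp and pocket below 0.005 m and z of stamp in the frame of pocket below 0.003 m and angle between stamp's own z axis and vertical below 0.06 rad and angle between the x axis of stamp and the x axis of pocket, either way round below 0.15 rad and contact force between the fingers and stamp below 0.3 N and not (x of pocket in the frame of caddy_base below 0 m and y of pocket in the frame of caddy_base between -0.009 and 0.009 m)), for 0.2 s.
2. the stamp is at the front and the handle is gripped (x of pocket in the frame of caddy_base below 0 m and y of pocket in the frame of caddy_base between -0.009 and 0.009 m and contact force between the fingers and caddy_handle above 4 N and distance between the grasp point and caddy_handle below 0.035 m), for 0.2 s.
At the end, for the whole second after the job is handed in: Stamp in its pocket (5 mm of its centre, 3 mm of the floor, 0.06 rad of upright, 0.15 rad of square), not touched; pocket within 9 mm (7 degrees) of the front's middle; gripper grips the handle bar (over 4 N, TCP within 35 mm of its middle); turntable still (under 0.05 rad/s) (all of step 2 and horizontal distance between stamp and pocket below 0.005 m and z of stamp in the frame of pocket below 0.003 m and angle between stamp's own z axis and vertical below 0.06 rad and angle between the x axis of stamp and the x axis of pocket, either way round below 0.15 rad and contact force between the fingers and stamp below 0.3 N and velocity of joint turntable between -0.05 and 0.05 rad/s); the arm keeps its last pose, push and grip.
It fails at once if the stamp is knocked over (angle between stamp's own z axis and vertical above 0.7 rad).
It fails at once if the tape roll is moved by over 20 mm (distance of tape_roll from where it was at the start of the episode above 0.02 m).
It fails at once if the stapler is moved by over 20 mm (distance of stapler from where it was at the start of the episode above 0.02 m).
It fails at once if the ink pad is moved by over 20 mm (distance of ink_pad from where it was at the start of the episode above 0.02 m).
It fails at once if the mug is moved by over 20 mm (distance of mug from where it was at the start of the episode above 0.02 m).
It also fails if it takes over 67 s, if anything falls off the work surface, if the arm or the gripper's body presses on something with over 40 N, if the wrist force passes 120 N, or if a joint passes its speed limit or range.

## Working session

There is one attempt and no reset: what is moved stays moved. The work goes in short steps, Python scripts to look and compute and a tool call to move; the robot and the scene stay as the last step left them, time stands still between calls to the robot, and variables do not carry over. Pictures are saved under pics/ and viewed, at most 10 in all, crops included, and the job is handed in when it is done.

Besides the shell and the picture viewer there is one more tool, called after "Call:" as a command line: name --argument value ..., lists and objects as JSON in quotes. servo_tool: Moves the arm, as the interface text tells. Its arguments: {"type":"object","properties":{"motion":{"type":"array"}},"required":["motion"]}

```bash
mkdir -p pics
cat > h.py <<'E'
import numpy as np, cv2
from bench import ctrl
def cap(n):
    c=ctrl.camera(n); np.savez(f'{n}.npz',**c); return c
def load(n): return dict(np.load(f'{n}.npz'))
def ray(c,u,v):
    x=(u-c['cx'])/c['fx']; y=(v-c['cy'])/c['fy']
    k=float(c['k1']); a,b=x,y
    for _ in range(20):
        r=1+k*(a*a+b*b); a,b=x/r,y/r
    return np.array([a,b,1.0])
def pt(c,u,v,d=None):   # via depth
    d=c['depth'][int(round(v)),int(round(u))] if d is None else d
    return c['R'].T@(ray(c,u,v)*d-c['t'])
def atz(c,u,v,z):
    o=-c['R'].T@c['t']; r=c['R'].T@ray(c,u,v); return o+r*(z-o[2])/r[2]
def tri(l):  # [(c,u,v),...]
    A=np.zeros((3,3));b=np.zeros(3)
    for c,u,v in l:
        o=-c['R'].T@c['t']; r=c['R'].T@ray(c,u,v); r/=np.linalg.norm(r); P=np.eye(3)-np.outer(r,r); A+=P;b+=P@o
    return np.linalg.solve(A,b)
def cloud(c):
    vs,us=np.mgrid[0:384,0:512]; k=float(c['k1'])
    K=np.array([[c['fx'],0,c['cx']],[0,c['fy'],c['cy']],[0,0,1]],float)
    x=(us-c['cx'])/c['fx'];y=(vs-c['cy'])/c['fy'];a,b=x,y
    for _ in range(20):
        r=1+k*(a*a+b*b);a,b=x/r,y/r
    P=np.stack([a,b,np.ones_like(a)],-1)*c['depth'][...,None]
    return (P-c['t'])@c['R']
def save(im,n): cv2.imwrite(f'pics/{n}.png',im[...,::-1])
E
python3 - <<'E'
from h import *
o=ctrl.get_obs(); print(o)
ims=[cap(n) for n in('scene','top')]
for n,c in zip(('scene','top'),ims):
    print(n,c['fx'],c['k1'],-c['R'].T@c['t'],c['R'].round(3).tolist())
    save(cv2.resize(c['pixels'],(800,600)),n+'0')
E
```

```text
{'time_s': 0.0, 'q': array([ 1.11168838e+00,  1.81509537e-01,  1.60803222e+00,  1.06826248e-05,
        1.35381171e+00, -2.06298127e-01]), 'dq': array([ 4.99136709e-05, -1.43099803e-05, -3.01418058e-03,  1.10606484e-03,
       -2.08635822e-04,  1.22750733e-03]), 'joint_efforts': array([-1.73700504e-03, -4.44857597e+01, -3.51342416e+01, -4.08614887e-04,
        8.88254464e-03, -3.75359818e-06]), 'eef_pos': array([0.14355973, 0.55624001, 0.24909015]), 'eef_rot': array([-2.92468618e-04,  1.26069655e-01,  9.92021001e-01, -8.30423359e-04]), 'wrist_force': array([ 0.32481889, -0.65580513, -0.16505353]), 'torque': array([ 0.00949115, -0.01022076,  0.00435238]), 'grasp_force': 0.0, 'opening': 1.002153315665349}
scene 466.6681957999004 -0.15550841306278632 [ 0.0120442  -1.00895517  1.29499403] [[0.882, -0.471, -0.016], [-0.35, -0.633, -0.69], [0.315, 0.614, -0.723]]
top 387.5171954350517 -0.0976093630591426 [ 0.32727867 -0.00322557  1.54467531] [[-0.005, -1.0, -0.0], [-0.993, 0.005, -0.122], [0.122, -0.0, -0.993]]
```

View pics/scene0.png

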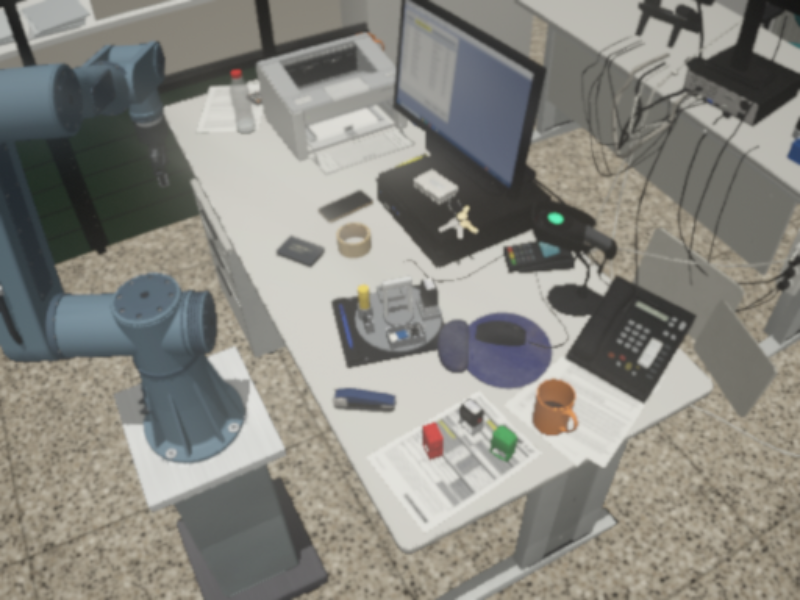

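View pics/top0.png

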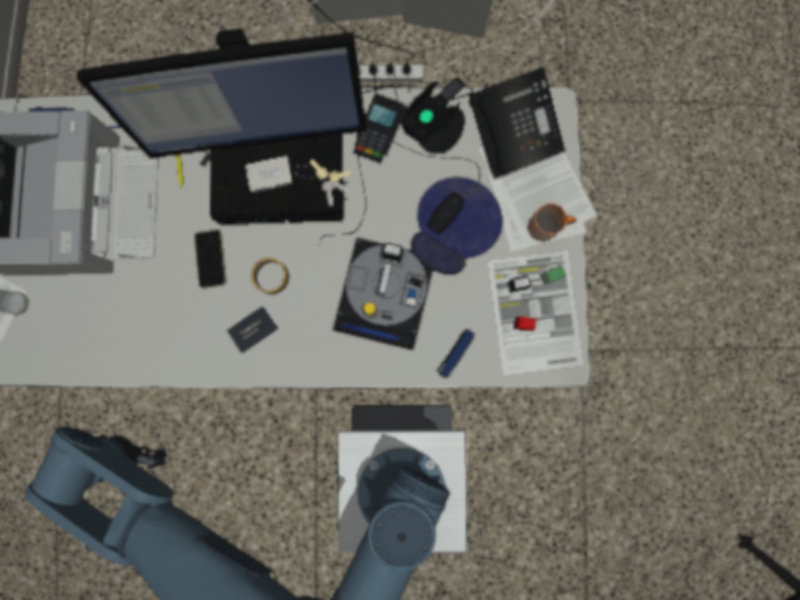

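Candidates for the stamp in the scene view are black (472,413), red (432,440), green (503,442) and the fixed taller stamp in the caddy (428,290). By the description it is the black one (top view about 519,284). I'll check it in a close crop, together with the caddy.

Run:
```python
from h import *
s,t=load('scene'),load('top')
def crop(c,x,y,w,h,k): return cv2.resize(c['pixels'][y:y+h,x:x+w],None,fx=k,fy=k,interpolation=cv2.INTER_CUBIC)
# top: caddy 208..282,148..226 ; stamps 310..370,158..218
a=np.hstack([crop(t,208,150,80,75,5),crop(t,312,158,80,75,5)])
b=np.hstack([crop(s,206,170,80,75,5),crop(s,260,240,80,75,5)])
im=np.vstack([a,b])[:600]; 
print(im.shape); save(cv2.resize(im,(800,600)) if im.shape[0]>600 else im,'crop1')
np.savez('x.npz')
```

```text
(600, 800, 3)
```

View pics/crop1.png

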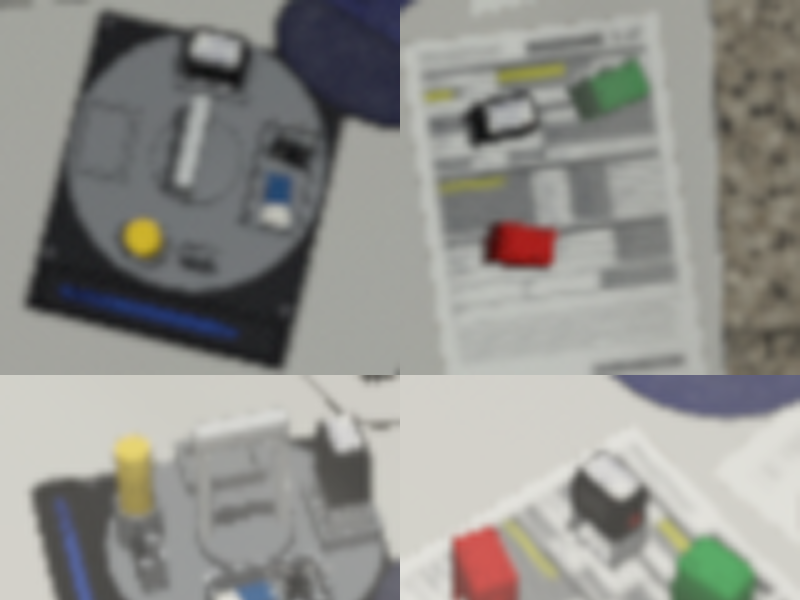

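The black stamp with the white label stands on the paper at top-crop (505,117), with red and green beside it. The empty pocket is at top-crop (107,140), left of the axis, and the handle bar at (193,142). The pen groove runs from (60,290) to (240,330). Next I measure these with the depth clouds and by triangulation.

Run:
```python
from h import *
s,t=load('scene'),load('top')
T=lambda x,y:(t,208+(x+.5)/5-.5,150+(y+.5)/5-.5)
T2=lambda x,y:(t,312+(x-400+.5)/5-.5,158+(y+.5)/5-.5)
S=lambda x,y:(s,206+(x+.5)/5-.5,170+(y-375+.5)/5-.5)
S2=lambda x,y:(s,260+(x-400+.5)/5-.5,240+(y-375+.5)/5-.5)
p=lambda n,a:print(n,np.round(a,4))
p('handle ends tri',tri([T(202,98),S(285,415)])) ; p('',tri([T(183,188),S(195,436)]))
p('stamp top tri',tri([T2(513,114),S2(610,478)]))
p('depth label',pt(*T2(513,114)));p('pocket depth',pt(*T(107,140)));p('bar depth',pt(*T(193,142)));
p('pocket z25',atz(*T(107,140),.025))
for n,xy in (('TL',(105,10)),('BL',(27,305)),('BR',(280,366))): p('base '+n,atz(*T(*xy),.01 if n=='TL' else .015))
# clouds
for c,nm in((t,'top'),(s,'scene')):
    P=cloud(c); ok=c['depth']>0
    def reg(n,lo,hi,z0,z1):
        m=ok&(P[...,0]>lo[0])&(P[...,0]<hi[0])&(P[...,1]>lo[1])&(P[...,1]<hi[1])&(P[...,2]>z0)&(P[...,2]<z1)
        Q=P[m]
        if len(Q)<5: print(nm,n,len(Q));return
        r=cv2.minAreaRect(Q[:,:2].astype(np.float32)*1000)
        print(nm,n,len(Q),'med',np.median(Q,0).round(4),'rect',[np.round(v,1) for v in r],'zp',np.percentile(Q[:,2],[5,50,95]).round(4))
    a=pt(*T2(513,114))
    reg('stamp',a[:2]-.035,a[:2]+.035,.06,.09)
    b=pt(*T(193,142)); reg('bar',b[:2]-.05,b[:2]+.05,.12,.16)
    q=pt(*T(107,140)); reg('pocket',q[:2]-.05,q[:2]+.05,.031,.045)
```

```text
handle ends tri [0.5517 0.0287 0.1405]
 [0.4864 0.0425 0.1391]
stamp top tri [ 0.516  -0.3004  0.0732]
depth label [ 0.5151 -0.2997  0.0753]
pocket depth [0.5346 0.1073 0.0267]
bar depth [0.5165 0.0359 0.1457]
pocket z25 [0.5348 0.1074 0.025 ]
base TL [0.6428 0.1106 0.01  ]
base BL [0.405 0.171 0.015]
base BR [ 0.3562 -0.0285  0.015 ]
top stamp 103 med [ 0.5136 -0.2955  0.0729] rect [array([ 515.4, -296.4]), array([32.7, 47.2]), np.float64(11.3)] zp [0.0633 0.0729 0.0795]
top bar 74 med [0.5169 0.0349 0.1457] rect [array([518.5,  34.9]), array([13.9, 68.2]), np.float64(76.2)] zp [0.1392 0.1457 0.1509]
top pocket 109 med [0.5284 0.0948 0.0366] rect [array([533.4,  93.4]), array([78.1, 63.6]), np.float64(81.4)] zp [0.0318 0.0366 0.0429]
scene stamp 136 med [ 0.5148 -0.3049  0.0704] rect [array([ 517.2, -300.8]), array([34.5, 46.5]), np.float64(12.0)] zp [0.0617 0.0704 0.0769]
scene bar 120 med [0.5203 0.0315 0.1396] rect [array([520.5,  33.4]), array([17.9, 69.5]), np.float64(76.9)] zp [0.1242 0.1396 0.1468]
scene pocket 62 med [0.5289 0.0861 0.0343] rect [array([534.6,  92.3]), array([77.6, 59.8]), np.float64(73.2)] zp [0.0315 0.0343 0.0395]
```

Run:
```python
from h import *
s,t=load('scene'),load('top')
def crop(c,x,y): 
    im=cv2.resize(c['pixels'][y:y+30,x:x+40],None,fx=10,fy=10,interpolation=cv2.INTER_CUBIC)
    return cv2.convertScaleAbs(im,alpha=1.3)
save(np.vstack([np.hstack([crop(t,315,168),crop(t,212,163)]),np.hstack([crop(s,285,253),crop(s,235,170)])]),'crop2')
```

```text
(no output)
```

View pics/crop2.png

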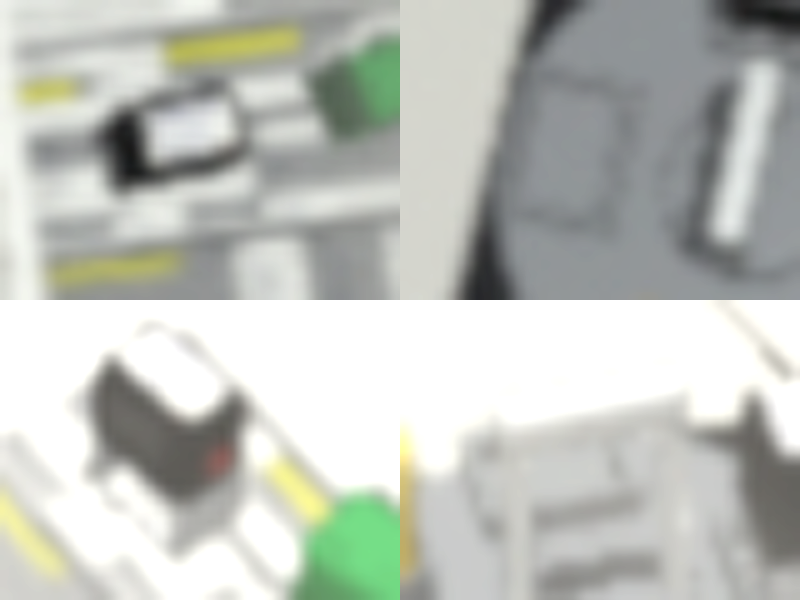

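Run:
```python
from h import *
s,t=load('scene'),load('top')
A=lambda x,y:(t,315+(x+.5)/10-.5,168+(y+.5)/10-.5)
B=lambda x,y:(t,212+(x-400+.5)/10-.5,163+(y+.5)/10-.5)
C=lambda x,y:(s,285+(x+.5)/10-.5,253+(y-300+.5)/10-.5)
p=lambda n,a:print(n,np.round(a*1000,1))
print('label corners');L=[atz(*A(*q),.075) for q in((145,117),(232,97),(240,147),(152,165))]
for q in L:p('',q)
p('mean',np.mean(L,0))
p('right edge',atz(*A(243,118),.075)); p('far edge',atz(*A(183,91),.075))
p('near bottom edge z?',atz(*A(200,176),.036)); p('left black edge z.036',atz(*A(105,150),.036))
print('scene label');M=[atz(*C(*q),.075) for q in((150,325),(243,393),(192,418),(108,358))]
for q in M:p('',q)
p('mean',np.mean(M,0))
print('pocket');K=[atz(*B(*q),.037) for q in((537,78),(628,95),(607,230),(518,212))]
for q in K:p('',q)
p('mean',np.mean(K,0)); 
print('bar');H=[atz(*B(*q),.146) for q in((747,62),(780,65),(741,243),(708,238))]
for q in H:p('',q)
p('mean',np.mean(H,0))
```

```text
label corners
 [ 519.7 -280.    75. ]
 [ 527.3 -313.9   75. ]
 [ 507.9 -316.4   75. ]
 [ 501.1 -282.1   75. ]
mean [ 514.  -298.1   75. ]
right edge [ 519.1 -317.9   75. ]
far edge [ 529.7 -294.9   75. ]
near bottom edge z? [ 501.3 -308.4   36. ]
left black edge z.036 [ 511.8 -271.1   36. ]
scene label
 [ 520.7 -281.2   75. ]
 [ 532.7 -318.2   75. ]
 [ 513.6 -318.5   75. ]
 [ 502.3 -285.8   75. ]
mean [ 517.3 -300.9   75. ]
pocket
 [562.1 121.4  37. ]
 [555.1  85.5  37. ]
 [501.7  93.7  37. ]
 [509.  128.6  37. ]
mean [532.  107.3  37. ]
bar
 [550.6  35.7 146. ]
 [549.4  23.6 146. ]
 [484.1  37.9 146. ]
 [486.   49.9 146. ]
mean [517.5  36.8 146. ]
```

```bash
cat > go.py <<'E'
import sys
from h import *
from scipy.spatial.transform import Rotation as Rn
x,y,z,yaw=map(float,sys.argv[1:5])   # target TCP mm, yaw of tool y in deg
o=ctrl.get_obs(); R=Rn.from_quat(o['eef_rot'],scalar_first=True).as_matrix()
d=R.T@(np.array([x,y,z])/10-o['eef_pos']*100)
yy=np.degrees(np.arctan2(R[1,1],R[0,1]))
print('t',round(o['time_s'],2),'pos',(o['eef_pos']*1000).round(1),'yaw',yy.round(2),'tilt',R[:,2].round(3),'q6',o['q'][5].round(2))
print('shift cm',d.round(2),'twist',round(yy-yaw,1))
E
python3 go.py 515 -297 250 11.5
```

```text
t 0.1 pos [143.6 556.3 249.2] yaw 75.52 tilt [-0.001 -0.001 -1.   ] q6 -0.21
shift cm [-5.730e+01 -7.333e+01  1.000e-02] twist 64.0
```

Call:
servo_tool --motion '[[[-57.3,-73.3,0,64,-1],[-57.3,-73.3,0,64,-1],[-57.3,-73.3,0,64,-1],[-57.3,-73.3,0,64,-1],[-57.3,-73.3,0,64,-1]]]'

```text
time_s: 0.6
eef_pos: [0.2436, 0.3257, 0.2496]
eef_rot: [0.0, 0.483, 0.876, -0.0]
wrist_force: [1.5, -0.2, 0.1]
opening: 0.997
grasp_force: 0.0
```

```bash
python3 go.py 515 -297 250 11.5
```

```text
t 0.6 pos [243.6 325.7 249.6] yaw 32.25 tilt [-0. -0. -1.] q6 0.07
shift cm [-6.715e+01 -1.027e+01 -2.000e-02] twist 20.7
```

Call:
servo_tool --motion '[[[-67.2,-10.2,0,20.7,-1],[-67.2,-10.2,0,20.7,-1],[-67.2,-10.2,0,20.7,-1],[-67.2,-10.2,0,20.7,-1],[-67.2,-10.2,0,20.7,-1]]]'

```text
time_s: 1.1
eef_pos: [0.3451, 0.0971, 0.2501]
eef_rot: [0.0, 0.63, 0.776, 0.0]
wrist_force: [0.7, 0.6, -0.4]
opening: 1.001
grasp_force: 0.0
```

```bash
python3 go.py 515 -297 250 11.5
```

```text
t 1.1 pos [345.1  97.1 250.1] yaw 11.85 tilt [ 0.001  0.    -1.   ] q6 -0.27
shift cm [-4.206e+01  8.540e+00  2.000e-02] twist 0.3
```

Call:
servo_tool --motion '[[[-42.1,8.5,0,0.3,-1],[-42.1,8.5,0,0.3,-1],[-42.1,8.5,0,0.3,-1],[-42.1,8.5,0,0.3,-1],[-42.1,8.5,0,0.3,-1]]]'

```text
time_s: 1.6
eef_pos: [0.4439, -0.1328, 0.2497]
eef_rot: [-0.0, 0.633, 0.774, 0.0]
wrist_force: [2.0, 1.2, 0.1]
opening: 1.002
grasp_force: 0.0
```

```bash
python3 go.py 515 -297 150 11.5
```

```text
t 1.6 pos [ 443.9 -132.8  249.7] yaw 11.5 tilt [-0.  0. -1.] q6 -0.75
shift cm [-17.51   3.7    9.97] twist -0.0
```

Call:
servo_tool --motion '[[[-17.5,3.7,5,0,-1],[-17.5,3.7,5,0,-1],[-17.5,3.7,5,0,-1],[-17.5,3.7,5,0,-1],[-17.5,3.7,10,0,-1]]]'

```text
time_s: 2.1
eef_pos: [0.5191, -0.302, 0.1543]
eef_rot: [0.007, 0.634, 0.774, -0.001]
wrist_force: [0.4, -0.1, 0.3]
opening: 1.001
grasp_force: 0.0
```

```bash
python3 go.py 515 -297 58 11.5
python3 - <<'E'
from h import *
s=cap('scene');t=cap('top')
k=lambda c,x,y:cv2.resize(c['pixels'][y:y+75,x:x+50],None,fx=8,fy=8,interpolation=cv2.INTER_CUBIC)
save(np.hstack([k(t,310,150),k(s,280,215)]),'over')
E
```

```text
t 2.1 pos [ 519.1 -302.   154.3] yaw 11.36 tilt [ 0.01  -0.009 -1.   ] q6 -0.92
shift cm [ 0.68 -0.38  9.62] twist -0.1
```

View pics/over.png

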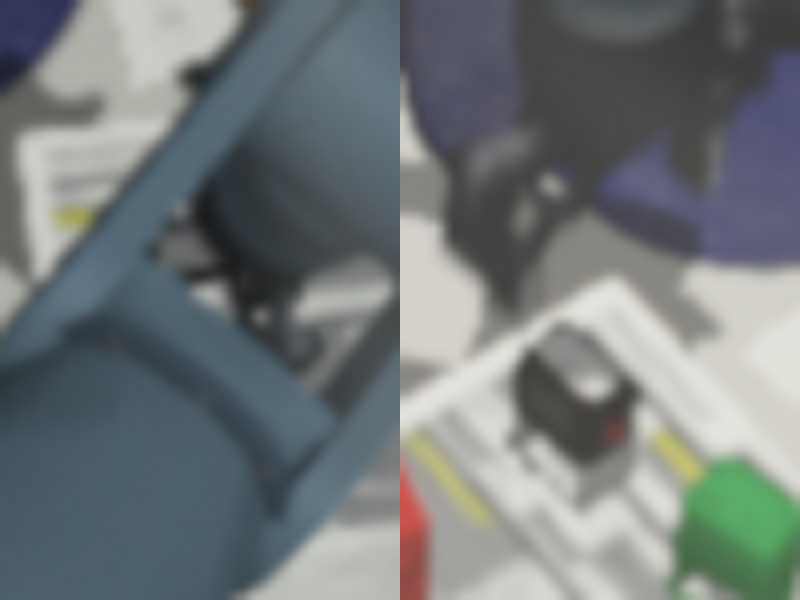

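The gripper is above the black stamp (scene crop 575,390), which is undisturbed. The red and green ones sit clear to either side.

```bash
python3 go.py 515 -297 58 11.5
```

```text
t 2.2 pos [ 511.1 -292.6  142.6] yaw 11.45 tilt [-0.01   0.009 -1.   ] q6 -0.92
shift cm [-0.59  0.36  8.46] twist -0.1
```

Call:
servo_tool --motion '[[[0,0,0,0,-1],[0,0,2.5,0,-1],[0,0,5,0,-1],[0,0,7.5,0,-1],[0,0,9,0,-1]]]'

```text
time_s: 2.7
eef_pos: [0.5157, -0.2945, 0.061]
eef_rot: [0.001, 0.632, 0.775, -0.0]
wrist_force: [-0.1, -0.2, 0.8]
opening: 1.0
grasp_force: 0.0
```

Call:
servo_tool --motion '[[[0,0,0.2,0,-1],[0,0,0.2,0,-1],[0,0,0.2,0,-1]]]'

```text
time_s: 3.0
eef_pos: [0.516, -0.2955, 0.0599]
eef_rot: [0.001, 0.632, 0.775, -0.0]
wrist_force: [-0.3, -0.5, -0.0]
opening: 1.002
grasp_force: 0.0
```

```bash
python3 go.py 515 -297 58 11.5
```

```text
t 3.0 pos [ 516.  -295.5   59.9] yaw 11.56 tilt [ 0.002 -0.002 -1.   ] q6 -0.92
shift cm [-0.13 -0.13  0.19] twist 0.1
```

Call:
servo_tool --motion '[[[0.1,0,0.3,0,-1],[0.1,0,0.3,0,0.2],[0.1,0,0.3,0,1],[0.1,0,0.3,0,1],[0.1,0,0.3,0,1]]]'

```text
time_s: 3.5
eef_pos: [0.5152, -0.2941, 0.0556]
eef_rot: [0.001, 0.632, 0.775, 0.0]
wrist_force: [0.6, -0.1, -0.9]
opening: 0.382
grasp_force: 59.5
```

Call:
servo_tool --motion '[[[0,0,0,0,1],[0,0,0,0,1],[0,0,0,0,1],[0,0,0,0,1],[0,0,0,0,1]]]'

```text
time_s: 4.0
eef_pos: [0.5152, -0.294, 0.0555]
eef_rot: [0.001, 0.632, 0.775, 0.0]
wrist_force: [1.1, 1.3, 5.6]
opening: 0.381
grasp_force: 60.2
```

```bash
python3 go.py 532 107 200 77.3
```

```text
t 4.0 pos [ 515.2 -294.    55.5] yaw 11.54 tilt [ 0.001 -0.001 -1.   ] q6 -0.92
shift cm [ 38.94   9.69 -14.48] twist -65.8
```

Call:
servo_tool --motion '[[[0,0,-2,0,1],[0,0,-6,0,1],[0,0,-10,0,1],[0,0,-15,0,1],[0,0,-18.5,0,1]]]'

```text
time_s: 4.5
eef_pos: [0.5148, -0.2939, 0.2425]
eef_rot: [0.001, 0.632, 0.775, -0.0]
wrist_force: [0.2, -1.0, -1.5]
opening: 0.374
grasp_force: 59.8
```

Call:
servo_tool --motion '[[[3,0.8,0,0,1],[7,1.8,0,-5,1],[11,2.8,0,-12,1],[15,3.8,0,-19,1],[19,4.8,0,-26,1]]]'

```text
time_s: 5.0
eef_pos: [0.5229, -0.0963, 0.2391]
eef_rot: [-0.001, 0.44, 0.898, -0.0]
wrist_force: [0.5, 0.9, -0.9]
opening: 0.379
grasp_force: 59.7
```

```bash
python3 go.py 532 107 240 77.3
```

```text
t 5.0 pos [522.9 -96.3 239.1] yaw 37.8 tilt [-0.002  0.001 -1.   ] q6 -1.07
shift cm [15.5  13.18 -0.08] twist -39.5
```

Call:
servo_tool --motion '[[[3.1,2.6,0,-8,1],[6.2,5.3,0,-16,1],[9.3,8,0,-24,1],[12.4,10.6,0,-32,1],[14.5,12.4,0,-39.5,1]]]'

```text
time_s: 5.5
eef_pos: [0.5327, 0.095, 0.2391]
eef_rot: [-0.001, 0.109, 0.994, 0.0]
wrist_force: [-0.0, -0.7, -0.6]
opening: 0.378
grasp_force: 59.8
```

Call:
servo_tool --motion '[[[0,0,0,0,1],[0,0,0,0,1],[0,0,0,0,1]]]'

```text
time_s: 5.8
eef_pos: [0.5334, 0.0917, 0.2394]
eef_rot: [-0.001, 0.114, 0.993, -0.0]
wrist_force: [0.8, 0.0, -0.3]
opening: 0.38
grasp_force: 59.9
```

```bash
python3 go.py 532 107 140 77.3
python3 - <<'E'
from h import *
s=cap('scene');t=cap('top')
k=lambda c,x,y:cv2.resize(c['pixels'][y:y+75,x:x+50],None,fx=8,fy=8,interpolation=cv2.INTER_CUBIC)
save(np.hstack([k(t,208,150),k(s,205,140)]),'carry')
E
```

```text
t 5.8 pos [533.4  91.7 239.4] yaw 76.93 tilt [-0.001 -0.    -1.   ] q6 -1.39
shift cm [0.48 1.47 9.94] twist -0.4
```

View pics/carry.png

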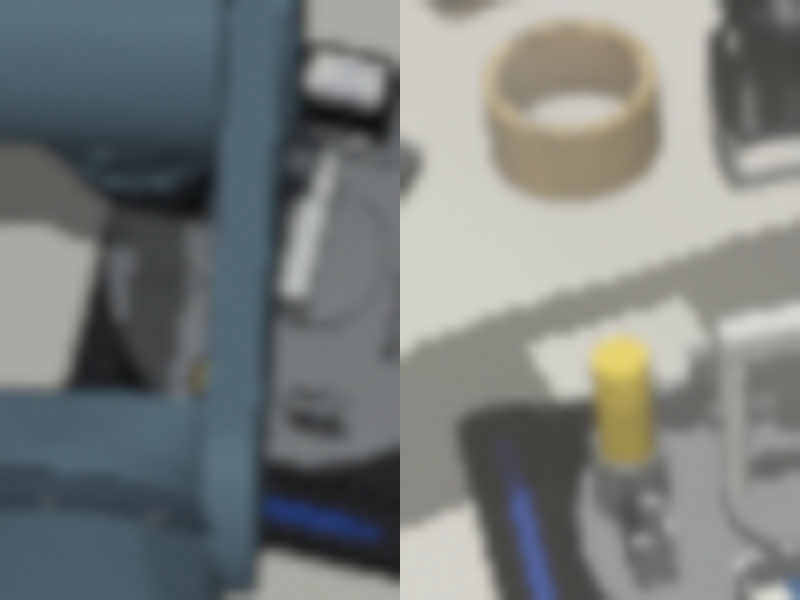

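The crops show the pocket area clear under the arm, with tape roll and glue stick untouched. Now the held stamp's offset in the hand, from the depth points of its faces.

Run:
```python
from h import *
from scipy.spatial.transform import Rotation as Rn
o=ctrl.get_obs(); R=Rn.from_quat(o['eef_rot'],scalar_first=True).as_matrix()
for n in('scene',):
    c=load(n);P=cloud(c)[c['depth']>0]; L=(P-o['eef_pos'])@R*1000
    for z0,z1 in((5,20),(20,35),(35,55),(55,70)):
        m=(abs(L[:,0])<45)&(abs(L[:,1])<40)&(L[:,2]>z0)&(L[:,2]<z1); Q=L[m]
        print(z0,z1,len(Q), 'x pct',np.percentile(Q[:,0],[2,10,50,90,98]).round(1) if len(Q) else '', 'y',np.percentile(Q[:,1],[2,10,50,90,98]).round(1) if len(Q) else '')
    m=(abs(L[:,0])<45)&(abs(L[:,1])<40)&(L[:,2]>5)&(L[:,2]<70)
    # end face: points in interior of y range
    e=L[m&(abs(L[:,1])<11)&(L[:,0]>10)]; print('end face',len(e),np.round([np.median(e[e[:,2]<28][:,0]),np.median(e[e[:,2]>28][:,0])],1))
    f=L[m&(abs(L[:,0])<18)&(L[:,1]<-8)];print('side',len(f),np.median(f[:,1]))
    print('zmax',np.percentile(L[m][:,2],[90,97,100]))
    X=(o['eef_pos']+R@np.array([0,0,.03])); k=c['R']@X+c['t'];print('pix',c['fx']*k[0]/k[2]+c['cx'],c['fy']*k[1]/k[2]+c['cy'])
```

```text
5 20 48 x pct [-30.  -26.3  -0.3  16.8  18. ] y [-28.9 -26.7 -15.7  -4.8   8.7]
20 35 24 x pct [-27.5 -25.8   5.2  16.9  17.2] y [-19.4 -17.2 -12.2  -4.5   0.5]
35 55 48 x pct [-29.5 -26.5 -10.   15.8  16.7] y [-18.5 -17.5 -13.6  -6.3   4.7]
55 70 6 x pct [-11.3  -9.9   1.3  14.5  15.1] y [-14.9 -13.6 -11.    1.1  10. ]
end face 19 [17.2 16.3]
side 72 -15.093601496757245
zmax [52.33105694 57.45395918 59.40491963]
pix 248.72111074957581 154.28628352033496
```

```bash
python3 go.py 529 109.4 108 77.6
```

```text
t 5.9 pos [533.6  91.4 239.7] yaw 76.91 tilt [-0.001 -0.    -1.   ] q6 -1.39
shift cm [ 0.85  1.66 13.17] twist -0.7
```

Call:
servo_tool --motion '[[[0.4,0.8,2,-0.3,1],[0.85,1.65,5,-0.7,1],[0.85,1.65,8,-0.7,1],[0.85,1.65,11,-0.7,1],[0.85,1.65,13.1,-0.7,1]]]'

```text
time_s: 6.4
eef_pos: [0.5282, 0.1095, 0.1069]
eef_rot: [-0.001, 0.108, 0.994, -0.0]
wrist_force: [1.0, -0.3, -1.4]
opening: 0.379
grasp_force: 59.9
```

Call:
servo_tool --motion '[[[0,0,0,0,1],[0,0,0,0,1],[0,0,0,0,1]]]'

```text
time_s: 6.7
eef_pos: [0.5304, 0.1101, 0.1106]
eef_rot: [0.001, 0.107, 0.994, 0.0]
wrist_force: [0.7, -0.3, -0.5]
opening: 0.379
grasp_force: 59.8
```

```bash
python3 go.py 529 109.4 108 77.6
python3 - <<'E'
from h import *
s=cap('scene')
save(cv2.resize(s['pixels'][155:215,215:295],None,fx=10,fy=10,interpolation=cv2.INTER_CUBIC),'hover')
E
```

```text
t 6.7 pos [530.4 110.1 110.6] yaw 77.69 tilt [ 0.003 -0.    -1.   ] q6 -1.37
shift cm [ 0.13 -0.09  0.26] twist 0.1
```

View pics/hover.png

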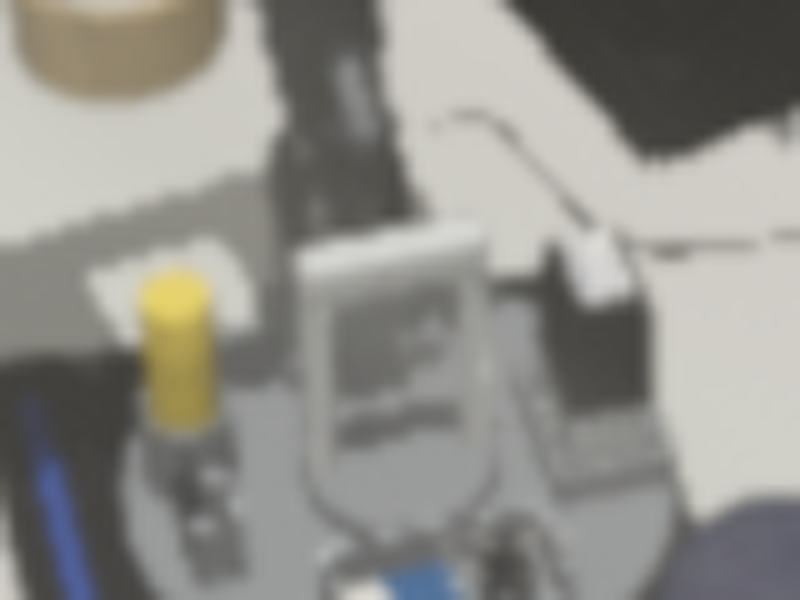

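The stamp hangs behind the handle arch (scene crop about 390,370), with the glue stick (178,350) and tall stamp clear. Lowering with force checks.

Call:
servo_tool --motion '[[[0,0,0.5,0,1],[0,0,1,0,1],[0,0,1.3,0,1],[0,0,1.5,0,1],[0,0,1.5,0,1]]]'

```text
time_s: 7.25
eef_pos: [0.5288, 0.1106, 0.0935]
eef_rot: [-0.0, 0.107, 0.994, -0.0]
wrist_force: [0.5, -1.0, -0.5]
opening: 0.382
grasp_force: 59.9
```

Call:
servo_tool --motion '[[[0,0,0.2,0,1],[0,0,0.4,0,1],[0,0,0.4,0,1]]]'

```text
time_s: 7.55
eef_pos: [0.5312, 0.1105, 0.0921]
eef_rot: [0.002, 0.107, 0.994, 0.0]
wrist_force: [-0.5, 1.0, 9.5]
opening: 0.378
grasp_force: 61.0
```

```bash
python3 go.py 529 109.4 80.5 77.6; python3 -c "
from h import *
o=ctrl.get_obs();print(o['wrist_force'],o['torque'])"
```

```text
t 7.55 pos [531.2 110.5  92.1] yaw 77.74 tilt [ 0.004 -0.    -1.   ] q6 -1.37
shift cm [ 0.19 -0.16  1.15] twist 0.1
[-0.54900764  1.04748806  9.49836458] [-0.0541791   0.24466478  0.0118195 ]
```

Call:
servo_tool --motion '[[[0,0,-0.3,0,1],[-0.3,0,-0.3,0,1],[-0.3,0,-0.3,0,1]]]'

```text
time_s: 7.85
eef_pos: [0.5323, 0.1098, 0.0929]
eef_rot: [0.0, 0.107, 0.994, -0.0]
wrist_force: [-0.1, -0.0, 0.0]
opening: 0.377
grasp_force: 59.9
```

```bash
python3 go.py 532 110 80.5 77.6; python3 -c "
from h import *
o=ctrl.get_obs();print(o['wrist_force'],o['torque'])"
```

```text
t 7.85 pos [532.3 109.8  92.9] yaw 77.74 tilt [ 0. -0. -1.] q6 -1.37
shift cm [0.04 0.02 1.24] twist 0.1
[-0.13819018 -0.00131358  0.0195842 ] [ 0.04548605  0.039165   -0.03789809]
```

Call:
servo_tool --motion '[[[0,0,0.3,0,1],[0,0,0.5,0,1],[0,0,0.5,0,1]]]'

```text
time_s: 8.15
eef_pos: [0.5314, 0.1099, 0.0872]
eef_rot: [-0.001, 0.107, 0.994, -0.0]
wrist_force: [0.0, 0.7, -0.4]
opening: 0.378
grasp_force: 60.0
```

```bash
python3 go.py 532 110 80.5 77.6; python3 -c "
from h import *
o=ctrl.get_obs();print(o['wrist_force'],o['torque'])"
```

```text
t 8.15 pos [531.4 109.9  87.2] yaw 77.74 tilt [-0.002  0.    -1.   ] q6 -1.37
shift cm [-0.06  0.03  0.67] twist 0.1
[ 0.04792251  0.72642992 -0.37154391] [-0.00119756  0.06099395  0.04369234]
```

It is now below the rim with no force. Going on down.

Call:
servo_tool --motion '[[[0,0,0.2,0,1],[0,0,0.4,0,1],[0,0,0.5,0,1],[0,0,0.5,0,1]]]'

```text
time_s: 8.55
eef_pos: [0.5318, 0.1099, 0.0827]
eef_rot: [-0.0, 0.107, 0.994, -0.0]
wrist_force: [-0.3, -0.5, -0.5]
opening: 0.376
grasp_force: 60.0
```

```bash
python3 go.py 532 110 80.5 77.6; python3 -c "
from h import *
o=ctrl.get_obs();print(o['wrist_force'],o['torque'])"
```

```text
t 8.55 pos [531.8 109.9  82.7] yaw 77.74 tilt [-0.001  0.    -1.   ] q6 -1.37
shift cm [-0.02  0.02  0.22] twist 0.1
[-0.27720861 -0.531503   -0.4708861 ] [ 0.02683347 -0.03647208  0.02996014]
```

Call:
servo_tool --motion '[[[0,0,0.1,0,1],[0,0,0.2,0,1],[0,0,0.25,0,1],[0,0,0.25,0,1]]]'

```text
time_s: 8.95
eef_pos: [0.5321, 0.1098, 0.0805]
eef_rot: [0.0, 0.107, 0.994, -0.0]
wrist_force: [0.3, -0.2, -1.1]
opening: 0.379
grasp_force: 60.0
```

```bash
python3 go.py 532 110 80.5 77.6; python3 -c "
from h import *
o=ctrl.get_obs();print(o['wrist_force'],o['torque'])"
```

```text
t 8.95 pos [532.1 109.8  80.5] yaw 77.74 tilt [ 0. -0. -1.] q6 -1.37
shift cm [0.02 0.01 0.  ] twist 0.1
[ 0.3343338  -0.2270749  -1.08155519] [-0.00318518  0.00254817 -0.00774807]
```

Call:
servo_tool --motion '[[[0,0,0.05,0,1],[0,0,0.1,0,1],[0,0,0.15,0,1],[0,0,0.15,0,1]]]'

```text
time_s: 9.35
eef_pos: [0.5333, 0.1097, 0.0805]
eef_rot: [0.001, 0.107, 0.994, -0.0]
wrist_force: [-1.1, -0.2, 8.5]
opening: 0.378
grasp_force: 61.0
```

Call:
servo_tool --motion '[[[0,0,0.05,0,1],[0,0,0.1,0,1],[0,0,0.1,0,1]]]'

```text
time_s: 9.65
eef_pos: [0.5339, 0.1097, 0.0804]
eef_rot: [0.002, 0.107, 0.994, 0.0]
wrist_force: [-2.0, -0.2, 14.0]
opening: 0.379
grasp_force: 61.5
```

```bash
python3 go.py 532 110 80.5 77.6; python3 -c "
from h import *
o=ctrl.get_obs();print(o['wrist_force'],o['torque'])"
```

```text
t 9.65 pos [533.9 109.7  80.4] yaw 77.74 tilt [ 0.004 -0.    -1.   ] q6 -1.37
shift cm [ 0.19 -0.02 -0.01] twist 0.1
[-2.04653079 -0.22878306 13.97990688] [-0.28876587  0.46726763 -0.1554446 ]
```

On the floor (TCP 80.4, as expected at 25 + 55.5). Relieving the push and opening.

Call:
servo_tool --motion '[[[0,0,-0.25,0,1],[0,0,-0.25,0,1],[0,0,-0.25,0,0.1],[0,0,-0.25,0,-0.4],[0,0,-0.25,0,-0.4]]]'

```text
time_s: 10.15
eef_pos: [0.5318, 0.1099, 0.0802]
eef_rot: [-0.0, 0.107, 0.994, -0.0]
wrist_force: [-0.6, 0.3, 0.5]
opening: 0.7
grasp_force: 0.0
```

Call:
servo_tool --motion '[[[0,0,0,0,-0.4],[0,0,-2,0,-0.4],[0,0,-5,0,-0.4],[0,0,-9,0,-0.4],[0,0,-13,0,-0.4]]]'

```text
time_s: 10.65
eef_pos: [0.5315, 0.1099, 0.2113]
eef_rot: [-0.001, 0.107, 0.994, -0.0]
wrist_force: [0.8, 0.3, -0.1]
opening: 0.7
grasp_force: 0.0
```

Call:
servo_tool --motion '[[[-8,0,-3,0,-0.4],[-15,0,-5,0,-0.4],[-20,0,-5,0,-0.4],[-20,0,-5,0,-0.4],[-20,0,-5,0,-0.4]]]'

```text
time_s: 11.15
eef_pos: [0.7315, 0.0652, 0.259]
eef_rot: [0.001, 0.108, 0.994, -0.0]
wrist_force: [-0.6, -0.6, -1.3]
opening: 0.703
grasp_force: 0.0
```

```bash
python3 go.py 518 36 200 77.6
python3 - <<'E'
from h import *
s=cap('scene');t=cap('top')
k=lambda c,x,y:cv2.resize(c['pixels'][y:y+75,x:x+50],None,fx=8,fy=8,interpolation=cv2.INTER_CUBIC)
save(np.hstack([k(t,210,150),k(s,215,160)]),'placed')
E
```

```text
t 11.15 pos [731.5  65.2 259. ] yaw 77.62 tilt [ 0.001 -0.001 -1.   ] q6 -1.43
shift cm [20.23 -7.42  5.88] twist 0.0
```

View pics/placed.png

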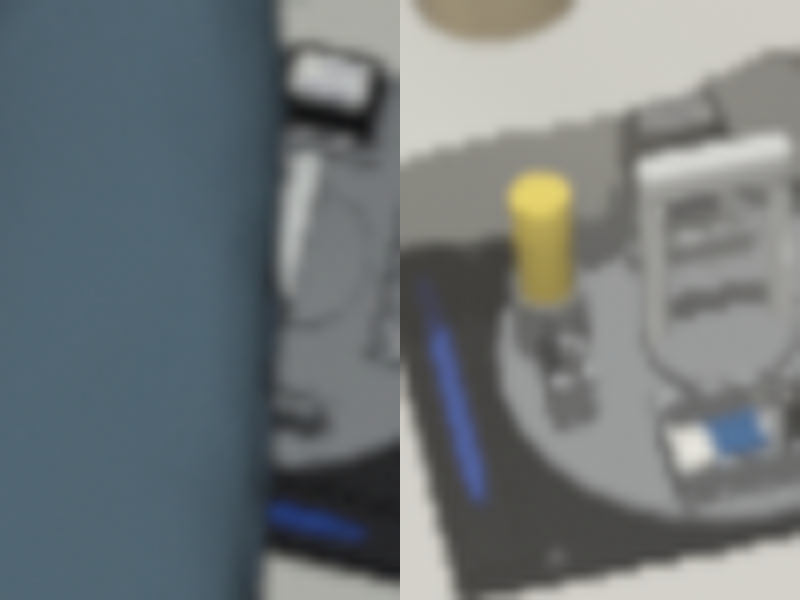

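The stamp stands seated behind the handle (white label, scene crop 680,110) and nothing is disturbed. Now to the handle.

Call:
servo_tool --motion '[[[5,-1.8,0,0,-1],[10,-3.7,0,0,-1],[15,-5.5,0,0,-1],[20.2,-7.4,1,0,-1],[20.2,-7.4,4,0,-1]]]'

```text
time_s: 11.75
eef_pos: [0.5113, 0.0386, 0.2233]
eef_rot: [0.003, 0.106, 0.994, -0.0]
wrist_force: [0.1, -0.6, -0.8]
opening: 1.005
grasp_force: 0.0
```

Call:
servo_tool --motion '[[[0,0,0,0,-1],[0,0,0,0,-1],[0,0,0,0,-1],[0,0,0,0,-1]]]'

```text
time_s: 12.15
eef_pos: [0.5161, 0.038, 0.2219]
eef_rot: [0.001, 0.107, 0.994, -0.0]
wrist_force: [-0.5, 0.4, -0.0]
opening: 0.998
grasp_force: 0.0
```

```bash
python3 go.py 518 36 140 77.6
```

```text
t 12.15 pos [516.1  38.  221.9] yaw 77.76 tilt [ 0.002 -0.    -1.   ] q6 -1.51
shift cm [-0.21 -0.16  8.19] twist 0.2
```

Call:
servo_tool --motion '[[[-0.2,-0.15,2.5,0.2,-1],[-0.2,-0.15,5,0.2,-1],[-0.2,-0.15,7,0.2,-1],[-0.2,-0.15,8.2,0.2,-1],[-0.2,-0.15,8.2,0.2,-1]]]'

```text
time_s: 12.65
eef_pos: [0.5156, 0.0363, 0.1371]
eef_rot: [-0.001, 0.108, 0.994, 0.0]
wrist_force: [0.5, 0.6, 0.0]
opening: 1.004
grasp_force: 0.0
```

Call:
servo_tool --motion '[[[0,0,0,0,0],[0,0,0,0,0.5],[0,0,0,0,0.6],[0,0,0,0,0.7],[0,0,0,0,1]]]'

```text
time_s: 13.15
eef_pos: [0.5166, 0.0375, 0.1393]
eef_rot: [0.001, 0.109, 0.994, 0.002]
wrist_force: [-3.1, 3.9, 21.7]
opening: 0.153
grasp_force: 60.5
```

Call:
servo_tool --motion '[[[0,0,0,0,1],[0,0,0,0,1],[0,0,0,0,1]]]'

```text
time_s: 13.45
eef_pos: [0.5166, 0.0375, 0.1393]
eef_rot: [0.001, 0.108, 0.994, 0.001]
wrist_force: [1.6, 7.3, 3.9]
opening: 0.147
grasp_force: 60.4
```

```bash
python3 go.py 518 36 140 166; python3 -c "
from h import *
o=ctrl.get_obs();print(o['wrist_force'],o['torque'])"
```

```text
t 13.45 pos [516.6  37.5 139.3] yaw 77.55 tilt [ 0.002  0.002 -1.   ] q6 -1.51
shift cm [-0.17 -0.12 -0.07] twist -88.4
[1.57417701 7.3429731  3.93243335] [ 0.92574835 -0.02044022  0.02304339]
```

Call:
servo_tool --motion '[[[0,0.1,0,-3,1],[0,0.1,0,-9,1],[0,0.1,0,-15,1],[0,0.1,0,-21,1],[0,0.1,0,-27,1]]]'

```text
time_s: 13.95
eef_pos: [0.5167, 0.0362, 0.1394]
eef_rot: [0.0, -0.129, 0.992, -0.001]
wrist_force: [-0.9, -5.0, 3.5]
opening: 0.152
grasp_force: 60.4
```

Call:
servo_tool --motion '[[[0,0,0,-6,1],[0,0,0,-12,1],[0,0,0,-18,1],[0,0,0,-24,1],[0,0,0,-30,1]]]'

```text
time_s: 14.45
eef_pos: [0.5174, 0.0349, 0.1394]
eef_rot: [0.0, -0.381, 0.925, -0.002]
wrist_force: [2.0, -10.9, -0.3]
opening: 0.147
grasp_force: 59.9
```

```bash
python3 go.py 518 36.5 140 166; python3 -c "
from h import *
o=ctrl.get_obs();print(o['wrist_force'],o['torque'])"
```

```text
t 14.45 pos [517.4  34.9 139.4] yaw 134.78 tilt [ 0.003 -0.004 -1.   ] q6 -2.51
shift cm [-0.15  0.07 -0.06] twist -31.2
[  2.04809934 -10.94134934  -0.30092406] [-1.3554184  -0.31315586 -0.04281266]
```

Call:
servo_tool --motion '[[[0,0,0,-6,1],[0,0,0,-12,1],[0,0,0,-18,1],[0,0,0,-23,1],[0,0,0,-26,1]]]'

```text
time_s: 14.95
eef_pos: [0.5186, 0.0342, 0.1394]
eef_rot: [0.001, -0.578, 0.816, -0.004]
wrist_force: [7.5, -12.7, -5.8]
opening: 0.151
grasp_force: 59.4
```

Call:
servo_tool --motion '[[[0,0,0,-3,1],[0,0,0,-4,1],[0,0,0,-4,1],[0,0,0,-4,1]]]'

```text
time_s: 15.35
eef_pos: [0.5187, 0.0341, 0.1394]
eef_rot: [0.001, -0.605, 0.796, -0.004]
wrist_force: [7.5, -11.7, -5.8]
opening: 0.149
grasp_force: 59.3
```

```bash
python3 go.py 518 36.5 140 166
python3 - <<'E'
from h import *
o=ctrl.get_obs();print(o['wrist_force'],o['torque'],o['grasp_force'],o['dq'].round(3))
s=cap('scene');t=cap('top')
save(np.hstack([cv2.resize(c['pixels'][y:y+75,x:x+50],None,fx=8,fy=8,interpolation=cv2.INTER_CUBIC) for c,x,y in((t,208,165),(s,206,165))]),'turned')
E
```

```text
t 15.35 pos [518.7  34.1 139.4] yaw 164.5 tilt [ 0.006 -0.005 -1.   ] q6 -3.03
shift cm [-0.21  0.13 -0.06] twist -1.5
[  7.52510957 -11.72831679  -5.81076404] [-1.65688006 -1.02133885 -0.0340784 ] 59.34683382511139 [-0.001  0.001  0.001  0.     0.     0.001]
```

View pics/turned.png

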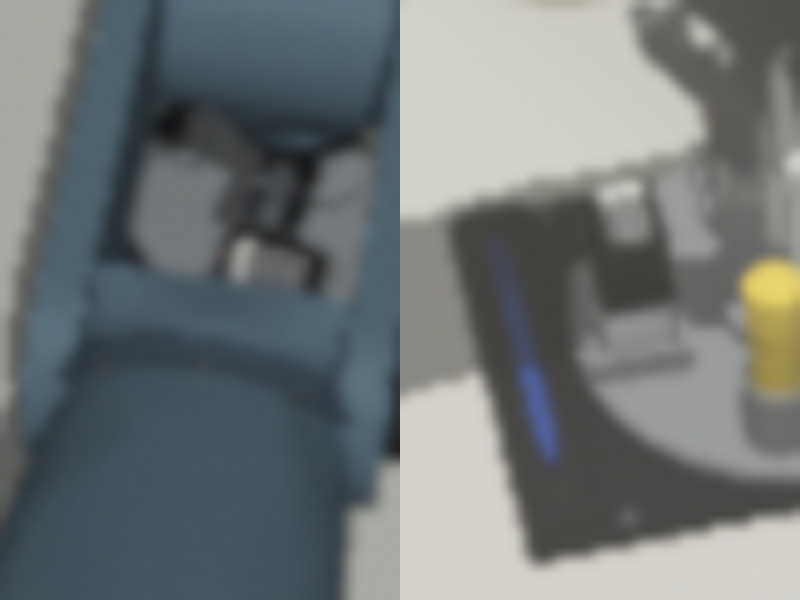

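Run:
```python
from h import *
s=load('scene')
S=lambda x,y:(s,206+(x-400+.5)/8-.5,165+(y+.5)/8-.5)
p=lambda n,a:print(n,np.round(a*1000,1))
P=cloud(s);ok=s['depth']>0
for z0,z1 in((.065,.09),(.085,.115),(.03,.042)):
    m=ok&(P[...,0]>.38)&(P[...,0]<.49)&(P[...,1]>.0)&(P[...,1]<.1)&(P[...,2]>z0)&(P[...,2]<z1);Q=P[m]
    print(z0,len(Q),np.median(Q,0).round(4),[np.round(v,1) for v in cv2.minAreaRect((Q[:,:2]*1000).astype(np.float32))])
p('label',atz(*S(622,212),.1))
for q in((598,187),(640,184),(650,240),(605,243)): p('  ',atz(*S(*q),.1))
a,b=atz(*S(452,222),.018),atz(*S(533,562),.018);p('A',a);p('B',b)
d=a-b;print('base y dir deg',np.degrees(np.arctan2(d[1],d[0])),np.linalg.norm(d))
p1,p2=atz(*S(492,235),.02),atz(*S(556,462),.02);p('pen',p1);p('pen',p2);d=p1-p2;print(np.degrees(np.arctan2(d[1],d[0])))
# block bottom/rim front radial edge: 
p('blk',atz(*S(592,362),.037));p('blk',atz(*S(690,345),.037))
# desk-plane cloud of base dark top: fit front & -y edges by luminance
```

```text
0.065 56 [0.4418 0.0342 0.0776] [array([442.2,  46.9]), array([34.9, 48.4]), np.float64(36.3)]
0.085 97 [0.4483 0.0484 0.0955] [array([450.3,  53.2]), array([48.4, 33.5]), np.float64(74.3)]
0.03 82 [0.4399 0.0366 0.0356] [array([459.1,  51.8]), array([66. , 68.5]), np.float64(72.6)]
label [449.5  55.3 100. ]
   [446.8  74.4 100. ]
   [464.1  67.  100. ]
   [452.9  33.9 100. ]
   [434.7  41.9 100. ]
A [405.9 161.6  18. ]
B [353.3 -43.2  18. ]
base y dir deg 75.58174434249052 0.2114738130518517
pen [418.4 142.8  20. ]
pen [385.7   1.9  20. ]
76.92911448797291
blk [419.9  33.7  37. ]
blk [463.2  21.6  37. ]
```

The stamp sits at the front, square to the pen groove (scene crop 630,250), about 1.5–2° short. I'll add the last bit and relieve the side load.

Call:
servo_tool --motion '[[[0.05,-0.08,0,-1,1],[0.1,-0.15,0,-2,1],[0.1,-0.15,0,-2,1],[0.1,-0.15,0,-2,1],[0.1,-0.15,0,-2,1]]]'

```text
time_s: 15.95
eef_pos: [0.5189, 0.034, 0.1394]
eef_rot: [0.0, -0.619, 0.785, -0.002]
wrist_force: [3.7, -6.2, -0.2]
opening: 0.149
grasp_force: 60.0
```

```bash
python3 go.py 518 36.5 140 166
python3 - <<'E'
from h import *
o=ctrl.get_obs();print(o['wrist_force'],o['grasp_force'],o['q'].round(3),o['dq'].round(3))
s=cap('scene');P=cloud(s)
m=(s['depth']>0)&(P[...,0]>.38)&(P[...,0]<.49)&(P[...,1]>.0)&(P[...,1]<.1)&(P[...,2]>.085)&(P[...,2]<.115);Q=P[m]
print(len(Q),np.percentile(Q[:,2],[50,80,95]),cv2.minAreaRect((Q[:,:2]*1000).astype(np.float32)))
E
```

```text
t 15.95 pos [518.9  34.  139.4] yaw 166.52 tilt [ 0.003 -0.003 -1.   ] q6 -3.07
shift cm [-0.22  0.15 -0.06] twist 0.5
[ 3.66871973 -6.24254763 -0.24050878] 59.98759388923645 [-1.620e-01  1.880e-01  1.841e+00 -3.000e-03  1.109e+00 -3.067e+00] [ 0.001 -0.    -0.002  0.    -0.001 -0.002]
100 [0.09644805 0.09967038 0.10205059] ((448.62799072265625, 50.11259460449219), (48.458251953125, 34.10757064819336), 84.3697509765625)
```

```bash
python3 -c "
from bench import ctrl
print(ctrl.hand_in())"
```

```text
the job is handed in; nothing more can be done
None
```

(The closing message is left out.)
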